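# Put the amber bottles into their colour-matched stands

### The arm

A 7-joint arm with a two-finger parallel gripper is mounted at the origin on a cart in front of the work surface, level with it; the furniture and walls round the work are solid. World frame = base frame: x ahead of the robot, y to its left, z up, the work surface at z = 0. Lengths are in m, angles in rad, forces in N, time in s.
With the tool pointing down it reaches from about 0.425 to 0.825 m from the base axis. Payload 3.6 kg.
Tool frame: the origin (TCP) lies at the centre of the arm's flange, where the gripper is bolted on; the fingertips stand 186 mm ahead of it and the grasp point (between the pads) lies 167 mm ahead of it; z points along the fingers, y is the line along which they close (so a half turn about z gives the same grasp; the last joint's range is limited). The gripper opens to 93 mm and grips with 3 to 60 N. Pads are 15 mm wide; open, the fingers measure 128 mm over their backs; the gripper's body (75 mm by 188 mm) begins 65 mm behind the grasp point.
Start: joints at [-1.319, 0.615, -0.013, 1.423, 0.008, 1.103, -0.04], TCP at [0.179, 0.625, 0.405] pointing down, gripper open.
Joint ranges: [-3.12, 3.12], [-0.3, 2.06], [-1.34, 1.32], [0.26, 2.42], [-1.36, 4.5], [0.01, 1.98], [-2.84, 2.84]. Speed limits (rad/s): [2.79, 2.79, 3.14, 3.14, 3.14, 3.14, 3.14].

### API

Orientations are given as a unit quaternion [x, y, z, w].
In Python, from station import * gives the robot as it stands. The module is installed in compiled form; this text tells all that it offers. Calls block until the motion is done:
- move_pose(position, orientation): joint-space move of the TCP to a pose.
- move_l(position, frame=None, v=0.15, stop_force=None): straight line of the TCP; frame=None keeps the orientation; v is the mean speed in m/s. With stop_force (N) it stops when the force on the tool has changed by that much, and returns True; else False.
- move_j(angles): joint-space move.
- open_gripper() and gripper_close(squeeze=None): open the fingers fully, or close them until they stop; squeeze is the grip in N (None keeps the last).
- dwell(seconds).
- ik(position, orientation): joint angles nearest the present ones, or None.
- sense(): the state.
- read_camera(name): name is "scene" or "top" or "wrist"; returns a dict with "img" (384x512x3 uint8, red, green, blue), "range_z" (384x512 float32, m along the optical axis (not along the pixel's ray), 0 where there is no reading), "fx", "fy", "cx", "cy" (pixels), "R" (3x3) and "t" (3): a world point X has camera coordinates R X + t; the wrist camera has in their place "tool_from_camera" (4x4, takes a point from camera to tool coordinates, whose origin is the TCP and whose axes are the flange's). Camera axes: x right, y down, z forward; pixel columns grow to the right and rows downward; lengths in m; the calibration is good to about 2 mm. A picture is of the moment at which its call begins: read the wrist's pose just before it.
A pose or a line that the arm cannot do raises PlanningError and nothing moves.
- finish_job(): hands the job in; it is judged then, once.
Trained networks look in the newest picture that a camera, given by its name, has taken for a name from the list of things; names that differ only in an ending like _2 or _b are one class to them, and where a whole thing is asked for, a point or a joint stands for the part that bears it (a point fixed in the world has none). Each returns a list of dicts, best first, with "score" (0 to 1); they miss things now and then, are a little off and sometimes report something else, mostly with a low value. They report only what shows in the picture. A call takes as long as a camera call. They do not tell look-alikes from the thing itself.
- spot_in(camera, query): "pixel" ([column, row] in pixels, amid what is visible of it).
- regions_of(camera, query): "mask" (384x512 bool, what is visible of it) and "pixel" ([column, row] in pixels, amid what is visible of it).
- place_of(camera, query): "pixel" ([column, row] in pixels: a listed point, or the origin of a listed thing).
The state is a dict: "time": time; "joint_positions": joint angles; "qvel": joint speeds; "joint_efforts": joint torques, N m; "tool_pos": TCP position; "ee_rot": TCP orientation; "ft_force": force on the tool from outside, world axes, zero at the start; "ft_torque": the same for the moment, N m; "gripper_width": finger opening in m; "gripper_force": force on a finger pad.
Only numpy, scipy, OpenCV 4.12 (cv2) and the standard library are available. Lean on these libraries where they do the work, as an engineer would, in place of code of your own. Each camera call takes 0.05 s, during which the arm holds its last target. There are 200 camera calls.

### The job

Pick out the four brown-glass bottles and stand each one upright inside the rim of its own stand: the two brown screw-cap vials go into the two small stands and the two brown dropper bottles into the two large stands, in each case the stand whose rim has the colour of the vial's cap or the dropper bottle's collar. Never tip the brown bottles over, and leave the two clear-glass vials standing where they are.

Things in the scene. Friction and masses are not known exactly. Their poses are not given: they have to be found in the camera images.
- amber_vial_black: Loose screw-cap vial of amber (brown) glass with a black cap, standing upright, about 20 g. 54 mm tall: round body 23 mm in diameter up to z = 44 mm, cap 18 to 20 mm in diameter on top. Origin: centre of its underside; z up along the vial; round, so yaw means nothing. Belongs in the small stand with the black rim.
- amber_vial_blue: Loose screw-cap vial of amber (brown) glass with a blue cap, standing upright, about 20 g. 54 mm tall: round body 23 mm in diameter up to z = 44 mm, cap 18 to 20 mm in diameter on top. Origin: centre of its underside; z up along the vial; round, so yaw means nothing. Belongs in the small stand with the blue rim.
- dropper_black: Loose upright dropper bottle of amber (brown) glass with a black collar and thin black teat, 110 g, 118 mm tall: round body 37 mm in diameter with a straight wall up to z = 52 mm, sloping shoulder to 71 mm, collar 22 mm wide to 86 mm, teat above. Origin: centre of its underside; z up; round, so yaw means nothing. Belongs in the large stand with the black rim.
- dropper_red: Loose upright dropper bottle of amber (brown) glass with a red collar and thin black teat, 110 g, 118 mm tall: round body 37 mm in diameter with a straight wall up to z = 52 mm, sloping shoulder to 71 mm, collar 22 mm wide to 86 mm, teat above. Origin: centre of its underside; z up; round, so yaw means nothing. Belongs in the large stand with the red rim.
- clear_vial_black: Loose screw-cap vial of clear (colourless) glass with a black cap, standing upright, about 20 g. 54 mm tall: round body 23 mm in diameter up to z = 44 mm, cap 18 to 20 mm in diameter on top. Origin: centre of its underside; z up along the vial; round, so yaw means nothing. A bystander: it stays. Tall furniture near the mat: x > 0.62, y < -0.27 and x > 0.50, y > 0.12.
- clear_vial_white: Loose screw-cap vial of clear (colourless) glass with a white cap, standing upright, about 20 g. 54 mm tall: round body 23 mm in diameter up to z = 44 mm, cap 18 to 20 mm in diameter on top. Origin: centre of its underside; z up along the vial; round, so yaw means nothing. A bystander: it stays. Tall furniture near the mat: x > 0.62, y < -0.27 and x > 0.50, y > 0.12.
- small_black_stand_seat (a point): Fixed small bottle stand, a white round foot 63 mm in diameter and 4 mm thick carrying a raised black rim: rim 46 mm inside diameter, wall 4 mm, its top 12 mm above the mat. The bottle stands on the flat white seat inside the rim, 4 mm above the mat. All stand on a flat grey mat whose top is 2 mm above the worktop. This point: centre of that seat, z up.
- small_blue_stand_seat (a point): Fixed small bottle stand, a white round foot 63 mm in diameter and 4 mm thick carrying a raised blue rim: rim 46 mm inside diameter, wall 4 mm, its top 12 mm above the mat. The bottle stands on the flat white seat inside the rim, 4 mm above the mat. All stand on a flat grey mat whose top is 2 mm above the worktop. This point: centre of that seat, z up.
- large_black_stand_seat (a point): Fixed large bottle stand, a white round foot 79 mm in diameter and 4 mm thick carrying a raised black rim: rim 62 mm inside diameter, wall 4 mm, its top 12 mm above the mat. The bottle stands on the flat white seat inside the rim, 4 mm above the mat. All stand on a flat grey mat whose top is 2 mm above the worktop. This point: centre of that seat, z up.
- large_red_stand_seat (a point): Fixed large bottle stand, a white round foot 79 mm in diameter and 4 mm thick carrying a raised red rim: rim 62 mm inside diameter, wall 4 mm, its top 12 mm above the mat. The bottle stands on the flat white seat inside the rim, 4 mm above the mat. All stand on a flat grey mat whose top is 2 mm above the worktop. This point: centre of that seat, z up.
Not all that is in view belongs to the job. What is shaped like the amber_vial_black but purple or red is not meant.

How it is judged:
By the outcome, as a careful person would: the job done as asked, in the order asked, and still so for the second after the job is handed in, with the robot touching nothing.
It also fails if it takes over 96 s, if anything falls off the work surface, if the arm or the gripper's body presses on something with over 40 N, if the wrist force passes 120 N, or if a joint passes its speed limit or range.

## Working session

There is one attempt and no reset: what is moved stays moved. The work goes in short steps, each a Python script; the robot and the scene stay as the last script left them, time stands still between calls to the robot, and variables do not carry over. Pictures are saved under pics/ and viewed, at most 14 in all, crops included, and the job is handed in when it is done.

```bash
mkdir -p pics
cat > h.py <<'E'
from station import *
import numpy as np, cv2
def save(n,im,s=1.5):
    cv2.imwrite('pics/'+n+'.png',cv2.resize(im[:,:,::-1],None,fx=s,fy=s,interpolation=cv2.INTER_CUBIC))
def w(c,px,z=None):
    # world point of pixel: on plane z, or by depth
    d=np.array([(px[0]-c['cx'])/c['fx'],(px[1]-c['cy'])/c['fy'],1.])
    R,t=np.array(c['R']),np.array(c['t'])
    o=-R.T@t; r=R.T@d
    if z is None: return o+r*c['range_z'][int(round(px[1])),int(round(px[0]))]
    return o+r*(z-o[2])/r[2]
E
python3 - <<'E'
from h import *
for n in('scene','top'):
    c=read_camera(n); save(n,c['img']); print(n,-np.array(c['R']).T@c['t'])
    for q in 'amber_vial_black amber_vial_blue dropper_black dropper_red clear_vial_black clear_vial_white small_black_stand_seat small_blue_stand_seat large_black_stand_seat large_red_stand_seat'.split():
        z=.006 if 'seat' in q else .002
        for d in place_of(n,q)[:3]: print(q,np.round(d['pixel']),round(d['score'],2),w(c,d['pixel'],z).round(3))
s=sense();print(s['time'],s['tool_pos'],s['ee_rot'])
E
```

```text
scene [ 0.0422986  -0.74358202  0.63301846]
amber_vial_black [195. 210.] 0.77 [ 0.366 -0.105  0.002]
amber_vial_black [220. 200.] 0.7 [ 0.426 -0.108  0.002]
amber_vial_black [196. 228.] 0.51 [ 0.341 -0.154  0.002]
amber_vial_blue [243. 279.] 0.71 [ 0.342 -0.313  0.002]
dropper_black [297. 171.] 0.63 [ 0.628 -0.123  0.002]
dropper_red [269. 148.] 0.92 [ 0.634 -0.008  0.002]
clear_vial_black [241. 234.] 0.59 [ 0.403 -0.218  0.002]
clear_vial_white [203. 183.] 0.6 [ 0.426 -0.036  0.002]
small_black_stand_seat [243. 164.] 0.64 [ 0.537 -0.032  0.006]
small_blue_stand_seat [288. 262.] 0.92 [ 0.431 -0.331  0.006]
large_black_stand_seat [295. 173.] 0.61 [ 0.618 -0.129  0.006]
large_black_stand_seat [280. 219.] 0.6 [ 0.49  -0.232  0.006]
large_red_stand_seat [262. 187.] 0.91 [ 0.524 -0.128  0.006]
large_red_stand_seat [287. 262.] 0.32 [ 0.429 -0.33   0.006]
top [ 0.35149026 -0.16766989  0.86680621]
amber_vial_black [189. 266.] 0.6 [ 0.36  -0.004  0.002]
amber_vial_black [232. 264.] 0.56 [ 0.368 -0.102  0.002]
amber_vial_black [237. 238.] 0.52 [ 0.427 -0.111  0.002]
amber_vial_blue [326. 276.] 0.69 [ 0.341 -0.316  0.002]
dropper_black [244. 154.] 0.87 [ 0.631 -0.125  0.002]
dropper_black [200. 228.] 0.16 [ 0.448 -0.023  0.002]
dropper_red [202. 154.] 0.8 [ 0.628 -0.022  0.002]
clear_vial_black [284. 247.] 0.6 [ 0.406 -0.222  0.002]
clear_vial_white [199. 233.] 0.51 [ 0.437 -0.023  0.002]
small_black_stand_seat [203. 185.] 0.97 [ 0.551 -0.027  0.006]
small_blue_stand_seat [331. 235.] 0.84 [ 0.436 -0.33   0.006]
large_black_stand_seat [283. 207.] 0.92 [ 0.501 -0.219  0.006]
large_red_stand_seat [244. 199.] 0.94 [ 0.518 -0.127  0.006]
large_red_stand_seat [199. 188.] 0.27 [ 0.543 -0.019  0.006]
1.1 [0.17884216 0.62489264 0.40476517] [ 1.38894850e-01  9.90307135e-01 -4.88585203e-06  7.65131683e-06]
```

View pics/scene.png

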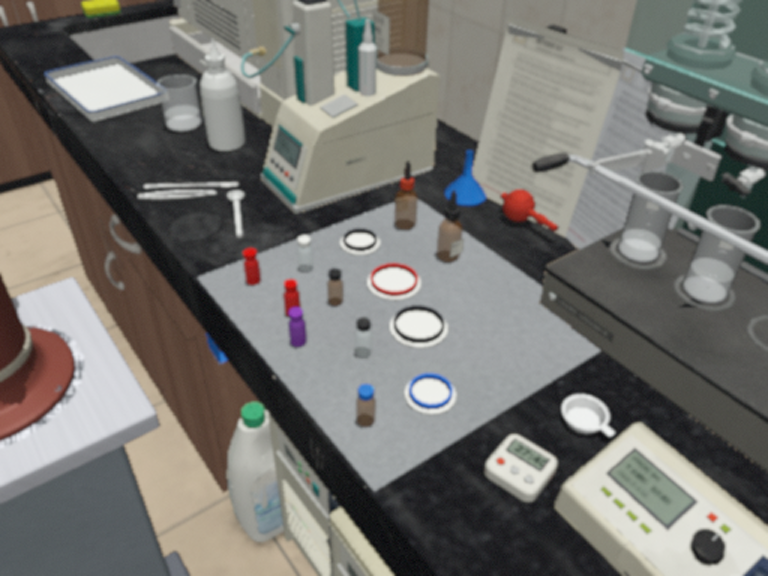

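View pics/top.png

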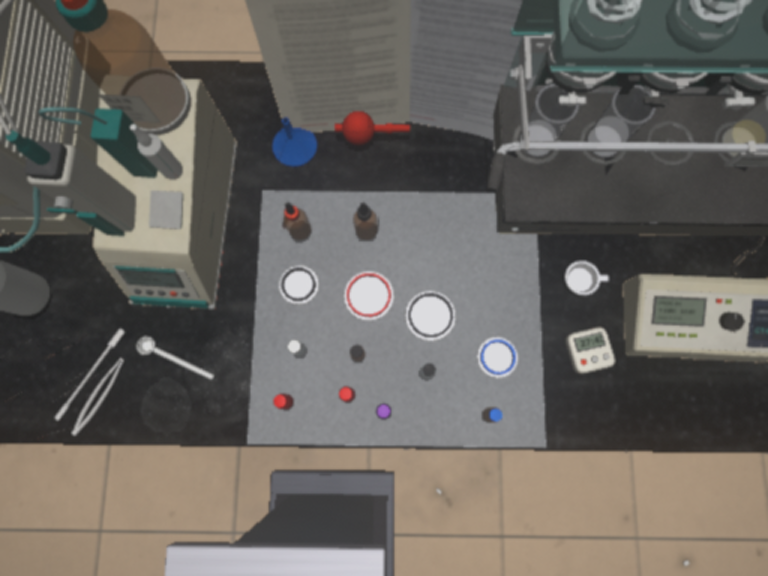

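Scene picture (its pixels are 1.5x): 
- Amber/black vial is at (335,288), amber/blue at (366,405), dropper red at (405,205) and dropper black at (450,235).
- The clear bystanders are at (304,255) with a white cap and (362,338) with a black cap.
- The red look-alikes (251,267) and (291,298) and the purple one (297,328) are not meant.

The two black-capped vials are at about (0.427,-0.110), which is brown, and (0.406,-0.222), which is clear. I'll swing in at short radius and check from close by.

```bash
cat >> h.py <<'E'
Q=[0,1,0,0]            # fingers close along world y
from scipy.spatial.transform import Rotation as Ro
def wrist():
    s=sense(); c=read_camera('wrist')
    T=np.eye(4); T[:3,:3]=Ro.from_quat(s['ee_rot']).as_matrix(); T[:3,3]=s['tool_pos']
    M=np.linalg.inv(T@np.array(c['tool_from_camera'])); c['R']=M[:3,:3]; c['t']=M[:3,3]; return c
def cloud(c,mask):
    v,u=np.nonzero(mask&(c['range_z']>0)); z=c['range_z'][v,u]
    P=np.c_[(u-c['cx'])/c['fx']*z,(v-c['cy'])/c['fy']*z,z]
    return (P-c['t'])@c['R']
E
python3 - <<'E'
from h import *
move_l([.13,.45,.47],v=.25)
for p in ([.33,.31,.47],[.45,.08,.47],[.45,-.12,.45]): move_pose(p,Q)
for i,p in enumerate(([.45,-.12,.45],[.44,-.24,.45],[.52,-.10,.45])):
    if i: move_l(p,v=.2)
    c=wrist(); save('w%d'%i,c['img'])
    for q in 'amber_vial_black amber_vial_blue dropper_black dropper_red clear_vial_black clear_vial_white small_black_stand_seat small_blue_stand_seat large_black_stand_seat large_red_stand_seat'.split():
        st='seat' in q
        for d in (place_of if st else regions_of)('wrist',q)[:3]:
            if d['score']<.3: continue
            if st: print(i,q,np.round(d['pixel']),round(d['score'],2),w(c,d['pixel'],.006).round(4)); continue
            P=cloud(c,d['mask']); 
            if len(P)<20: print(i,q,'few',np.round(d['pixel']));continue
            zm=np.percentile(P[:,2],98); T=P[P[:,2]>zm-.006]
            print(i,q,np.round(d['pixel']),round(d['score'],2),'top',zm.round(3),'mid',((T.max(0)+T.min(0))/2)[:2].round(4),'ext',np.ptp(T,axis=0)[:2].round(3))
print(sense()['time'])
E
```

```text
0 amber_vial_black [338.  87.] 0.94 top 0.057 mid [ 0.3587 -0.0089] ext [0.018 0.018]
0 amber_vial_black [220.  74.] 0.67 top 0.057 mid [ 0.3465 -0.1571] ext [0.018 0.017]
0 amber_vial_black [264.  95.] 0.54 top 0.057 mid [ 0.3703 -0.1021] ext [0.017 0.017]
0 amber_vial_blue [81. 71.] 0.57 top 0.057 mid [ 0.3428 -0.3176] ext [0.018 0.019]
0 dropper_black [245. 284.] 0.66 top 0.064 mid [ 0.6231 -0.1251] ext [0.013 0.031]
0 dropper_red [319. 283.] 0.7 top 0.065 mid [ 0.5237 -0.052 ] ext [0.21  0.096]
0 clear_vial_black [172. 124.] 0.67 top 0.057 mid [ 0.406 -0.222] ext [0.017 0.017]
0 clear_vial_white [322. 151.] 0.9 top 0.057 mid [ 0.4373 -0.0261] ext [0.018 0.017]
0 clear_vial_white [250. 145.] 0.72 top 0.057 mid [ 0.4315 -0.1166] ext [0.018 0.018]
0 small_black_stand_seat [320. 218.] 0.65 [ 0.5395 -0.0192  0.006 ]
0 small_blue_stand_seat [ 91. 140.] 0.96 [ 0.4283 -0.332   0.006 ]
0 large_black_stand_seat [172. 187.] 0.91 [ 0.4934 -0.2275  0.006 ]
0 large_black_stand_seat [ 90. 138.] 0.43 [ 0.4251 -0.3329  0.006 ]
0 large_red_stand_seat [239. 208.] 0.56 [ 0.5246 -0.1349  0.006 ]
1 am
[... 1193 characters left out ...]
al_blue [64. 10.] 0.62 top 0.057 mid [ 0.3469 -0.3173] ext [0.01  0.018]
2 dropper_black [235. 247.] 0.85 top 0.116 mid [ 0.632  -0.1253] ext [0.006 0.008]
2 dropper_black [150.  67.] 0.53 top 0.057 mid [ 0.406  -0.2227] ext [0.018 0.018]
2 dropper_red [315. 247.] 0.66 top 0.116 mid [ 0.6316 -0.0179] ext [0.008 0.009]
2 clear_vial_black [152.  67.] 0.62 top 0.057 mid [ 0.406  -0.2227] ext [0.018 0.018]
2 clear_vial_white [317.  94.] 0.58 top 0.057 mid [ 0.4379 -0.0255] ext [0.017 0.018]
2 small_black_stand_seat [311. 170.] 0.64 [ 0.5378 -0.0205  0.006 ]
2 large_black_stand_seat [161. 136.] 0.94 [ 0.4911 -0.2232  0.006 ]
2 large_red_stand_seat [229. 162.] 0.63 [ 0.5261 -0.1335  0.006 ]
8.1833
```

Run:
```python
from h import *
move_l([.48,-.15,.47],v=.2)
c=wrist(); P=cloud(c,np.ones((384,512),bool)); save('c1',c['img'][60:330,60:420],2.2)
for n,x,y,r in(('sblack',.538,-.019,.027),('sblue',.427,-.334,.027),('lblack',.492,-.226,.035),('lred',.526,-.134,.035)):
    D=P[np.hypot(P[:,0]-x,P[:,1]-y)<r+.02]; D=D[(D[:,2]>.0105)&(D[:,2]<.018)]
    (cx,cy),rr=cv2.minEnclosingCircle(D[:,:2].astype(np.float32))
    A=np.c_[2*D[:,:2],np.ones(len(D))]; s=np.linalg.lstsq(A,(D[:,:2]**2).sum(1),rcond=None)[0]
    print(n,len(D),'encl',round(cx,4),round(cy,4),round(rr,4),'lsq',s[:2].round(4),np.sqrt(s[2]+s[0]**2+s[1]**2).round(4),'z',np.median(D[:,2]).round(4))
print(sense()['time'])
```

```text
sblack 303 encl 0.5402 -0.0201 0.0271 lsq [ 0.54   -0.0203] 0.0247 z 0.0128
sblue 382 encl 0.4296 -0.3311 0.0273 lsq [ 0.4293 -0.3309] 0.0248 z 0.0132
lblack 431 encl 0.4931 -0.228 0.035 lsq [ 0.493  -0.2279] 0.0327 z 0.0131
lred 398 encl 0.5243 -0.1314 0.035 lsq [ 0.5238 -0.1313] 0.0327 z 0.013
8.7167
```

View pics/c1.png

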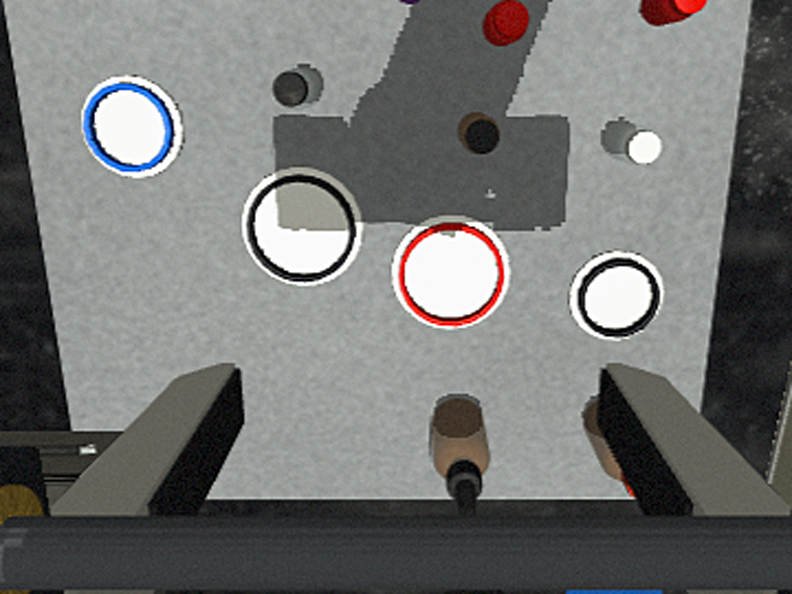

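The enlarged crop confirms the choice. The vial at crop (480,133) has brown sides, so it is the amber/black one at (0.432,-0.117). The one at (292,88) is clear. Stand radii match the given sizes. I'll move the two vials.

```bash
cat >> h.py <<'E'
QX=[2**-.5,2**-.5,0,0]   # fingers close along world x
UP=.40
def pick(x,y,h,N):
    move_l([x,y,UP],v=.25); move_l([x,y,.002+h+.167+.06],v=.25); move_l([x,y,.002+h+.167],v=.08)
    gripper_close(N); print('grip',sense()['gripper_width'],sense()['gripper_force'])
    p=sense()['tool_pos']; move_l([p[0],p[1],UP],v=.15); print('lifted',sense()['gripper_width'])
def place(x,y,h,q=None):
    move_l([x,y,UP],frame=q,v=.18)
    z=.006+h+.167; move_l([x,y,z+.04],v=.2); print('stop',move_l([x,y,z-.001],v=.04,stop_force=4),sense()['tool_pos'][2]-z)
    open_gripper(); move_l([x,y,UP],v=.2); print('t',sense()['time'])
E
python3 - <<'E'
from h import *
pick(.4318,-.1166,.033,15); place(.5401,-.0202,.033)
c=wrist(); save('p1',c['img'])
pick(.3428,-.3176,.033,15); place(.4295,-.331,.033)
c=read_camera('top'); save('p2',c['img'][90:300,150:380],2.5)
E
```

```text
grip 0.02245799764405456 14.999869841267355
lifted 0.022368722027935696
stop True -0.00016770924522377384
t 18.5417
grip 0.022095000824664535 14.999204301566351
lifted 0.022259424847253947
stop True -8.858951214221755e-05
t 29.15
```

View pics/p2.png

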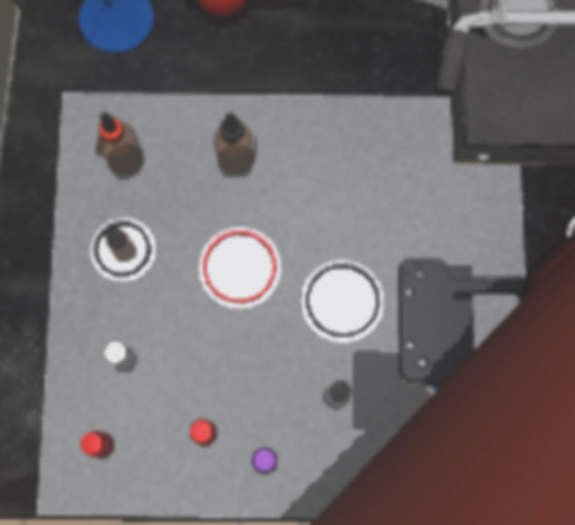

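Run:
```python
from h import *
pick(.632,-.1253,.057,25)
move_pose([.55,-.2,UP],QX); print(sense()['ee_rot'],sense()['joint_positions'])
place(.4931,-.2280,.057)
c=wrist(); save('p3',c['img'])
move_pose([.6,-.05,UP+.03],Q)
c=read_camera('top'); print([ (d['pixel'],d['score']) for d in place_of('top','dropper_red')]); save('p4',c['img'][90:300,150:380],2.5)
```

```text
grip 0.036111136610323905 24.951107148081064
lifted 0.035994754026668185
[ 7.06344128e-01  7.07868497e-01  5.64908460e-05 -4.00482702e-04] [-0.14572546  0.61803391  0.76912148  1.640587   -0.47495635  1.07985822
  0.76254122]
stop True -0.0002594747498032568
t 39.625
[([196.8, 153.8], 0.8)]
```

The crop shows the amber/black vial upright inside the small black rim at (120,242), and the bystanders are unmoved. The black dropper touched down at seat height. Next is the red one.

Run:
```python
from h import *
pick(.6316,-.0179,.057,25)
move_pose([.57,-.1,UP],QX)
place(.5241,-.1314,.057)
move_l([.50,-.16,.47],v=.2); c=wrist(); save('f1',c['img'])
move_pose([.45,.05,.47],Q); move_pose([.33,.31,.47],Q)
c=read_camera('scene'); save('f2',c['img'][100:320,130:330],3)
c=read_camera('top'); save('f3',c['img'][90:300,150:380],2.5); print(sense()['time'])
```

```text
grip 0.03629622306933245 24.931808840628946
lifted 0.03633053578901929
stop True -0.00018245531743485421
t 50.125
52.8083
```

View pics/f2.png

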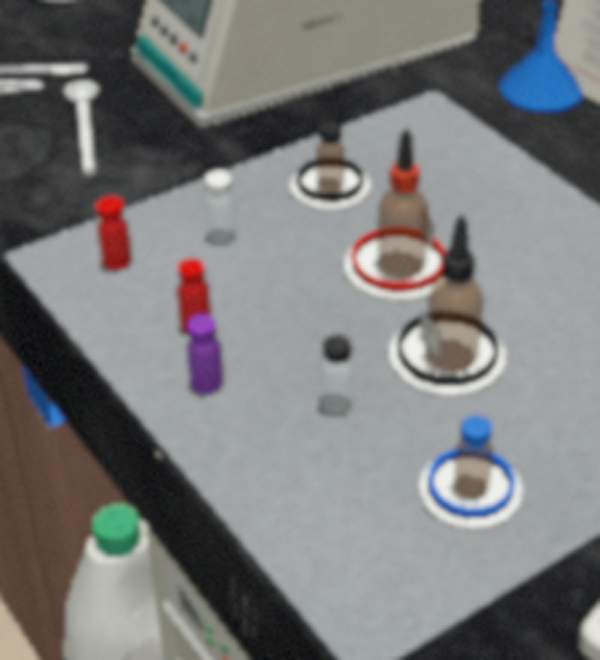

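View pics/f3.png

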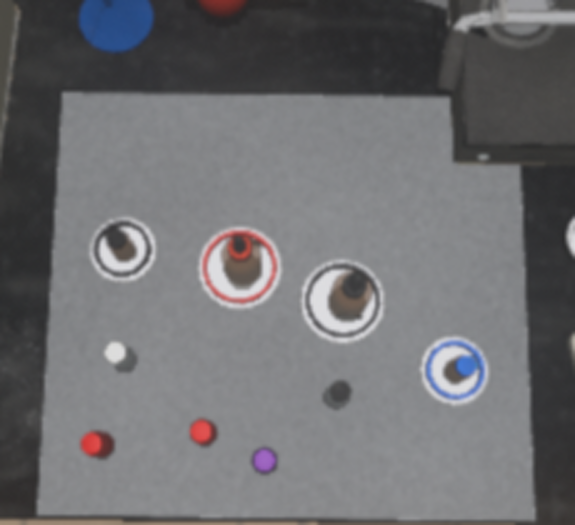

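Both views show all four brown bottles upright inside the rims of their own colours: scene crop (330,180), (400,255), (455,350) and (472,480). The clear vials and the look-alikes have not moved, and the robot is clear.

```bash
python3 -c "
from station import *
print(finish_job())"
```

```text
the job is handed in; nothing more can be done
None
```

The job is handed in at about 53 s on the robot's clock: all four brown bottles stand upright in the stands matching their cap or collar colours, and the two clear vials stayed where they were.

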